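# Re-aim the model car on the swivel stand

### The job

The round stand that holds the white model car is clamped at the wrong angle. Loosen its wing knob until the turntable is free, swing the turntable by its upright post until its pointer lines up with the index clip on the rim, then do the knob up again just snug, so that it holds without being cranked down hard, and let go. Never drag the turntable round while it is clamped, and leave the other things on the table where they are.

Things in the scene. Friction and masses are not known exactly. Their poses are not given: they have to be found in the camera images.
- stand: Fixed grey round base of the swivel stand, 310 mm across, 20 mm thick, bolted to the table. Origin on the turntable's upright axis, at table height. The clamp stands at its +y side, the turntable's post and pointer and the index clip are at its -y side.
- head: The moving part: dark steel turntable 260 mm across, its upper face 34 mm over the table, with a white model car (150 x 64 mm, its roof 80 mm over the table), a pointer and an upright round post. Turns about the upright axis through its origin (the same as the stand's), about 1 rad either way from the middle; with the clamp free it drags at about 0.12 N m and stays where it is left. The pointer and the post lie along its own -y axis.
- post_grip (a point): Point on the axis of the upright aluminium post (16 mm in diameter, its top 118 mm over the table), 100 mm over the table and 105 mm from the turntable's axis. Take hold here from above and lead it along the arc.
- pointer_tip (a point): Outer tip of the turntable's pointer, just outboard of the post, 138 mm from the turntable's axis, 34 mm over the table.
- mark (a point): The spot that the pointer's tip must come to, 138 mm from the turntable's axis, right at the inner end of the index clip: a small upright aluminium fin (6 mm wide, 17 mm long radially, its top 36 mm over the table) clipped over the rim of the fixed base. It does not move. Its place along the rim differs from one start to the next.
- clamp: Fixed grey angle bracket of the clamp, 44 mm wide, its top 88 mm over the table, standing on the base's rim and reaching in over the edge of the turntable. It carries the screw, whose sprung shoe presses on the turntable's upper face. Origin at the stand's origin. The clamping force between it and the turntable is 35 to 95 N at the start, 0 when free; snug is 30 to 55 N.
- knob_grip (a point): Centre of the grip of the black wing knob over the bracket, 115 mm over the table, 112 mm from the turntable's axis: a bar 62 mm long (its own x axis), 14 mm thick (its own y), 26 mm tall. It turns about an upright axis, neither rising nor sinking, and stays where it is left. Clockwise seen from above tightens. From the start, 1.35 rad anticlockwise always frees it; its stop is at 1.9 rad.
- clamp_top (a point): Centre of the bracket's upper face on the knob's axis, 88 mm up. Feel of the knob: steady drag of about 0.36 N m, either way (so compare readings taken after equal turns); once the shoe touches, it also pushes the knob back anticlockwise, 0.26 N m more per further radian (80 N of clamping per radian). Snug is 0.14 N m of push-back on top of the free feel, about 0.5 rad past first touch. First touch is 0.5 to 1.2 rad from the start (hidden wear).
- tape_roll: Roll of paper tape lying flat, 92 mm across, 24 mm high; a bystander, to be left alone. Origin: centre of its underside.
- paint_brush: Paint brush lying flat; a bystander, to be left alone. Origin: its middle, underside.
- jar: Small glass jar with a steel lid, 60 mm across, 60 mm high; a bystander, to be left alone. Origin: centre of its underside.
- paint_can: Bare metal paint can, 100 mm across, 120 mm high; a bystander, to be left alone. Origin: centre of its underside.
- paint_bottle: Grey plastic bottle, 50 mm across, 150 mm high; a bystander, to be left alone. Origin: centre of its underside.
- screwdriver: Screwdriver lying flat; a bystander, to be left alone. Origin: its middle, underside.
- spatula: Spatula lying flat; a bystander, to be left alone. Origin: its middle, underside.

How it is judged:
On the way, in this order (a step that is already met when the one before it is completed fails the run):
1. the clamp is loosened: its shoe no longer presses on the turntable (under 4 N) (contact force between clamp and head below 4 N), for 0.2 s.
2. with the clamp still loose (under 4 N), the pointer is swung to within 5 mm of the mark (contact force between clamp and head below 4 N and horizontal distance between pointer_tip and mark below 0.005 m), for 0.2 s.
At the end, for the whole second after the job is handed in: The pointer's tip is within 5 mm (2 degrees) of the mark, the turntable is at rest and clamped with 30 to 55 N, the knob and post are let go, and the bystanders stand where they were (horizontal distance between pointer_tip and mark below 0.005 m and contact force between clamp and head between 30 and 55 N and angular speed of head below 0.05 rad/s); the robot touches nothing.
It fails at once if the clamp is cranked down very hard (over 115 N) (contact force between clamp and head above 115 N).
It fails at once if the turntable is dragged round (over 0.2 rad/s) while clamped (over 15 N) (contact force between clamp and head above 15 N and angular speed of head above 0.2 rad/s).
It fails at once if a bystander is shoved more than 25 mm or, if it stands upright, tipped over (distance of any of tape_roll, paint_brush, jar, paint_can, paint_bottle, screwdriver, spatula from where it was at the start of the episode above 0.025 m or angle between any of tape_roll, jar, paint_can, paint_bottle's own z axis and vertical above 0.5 rad).
It also fails if it takes over 72 s, if anything falls off the work surface, if the arm or the gripper's body presses on something with over 40 N, if the wrist force passes 120 N, or if a joint passes its speed limit or range.

### The arm

A 7-joint arm with a two-finger parallel gripper is mounted at the origin on the work surface. World frame = base frame: x ahead of the robot, y to its left, z up, the work surface at z = 0. Lengths are in m, angles in rad, forces in N, time in s.
With the tool pointing down it reaches from about 0.4 to 0.925 m from the base axis. Payload 5.6 kg.
Tool frame: the origin (TCP) lies midway between the tips of the shut fingers; the grasp point (between the pads) lies 19 mm behind it (bot.pinch_z is the distance from the TCP to the grasp point, in m); z points along the fingers, y is the line along which they close (so a half turn about z gives the same grasp; the last joint's range is limited). The gripper opens to 85 mm and grips with 20 to 120 N. Pads are 22 mm wide; open, the fingers measure 114 mm over their backs; the gripper's body (76 mm by 85 mm) begins 54 mm behind the grasp point. The pads swing forward as they close: fully open they stand 13 mm farther back than shut.
Start: joints at [1.082, 0.468, -0.012, 1.603, 0.006, 1.071, -0.056], TCP at [0.28, -0.586, 0.231] pointing down, gripper open.
Joint ranges: [-2.53, 2.53], [-0.31, 2.02], [-1.57, 1.55], [0.28, 2.44], [-1.29, 4.43], [0.15, 1.84], [-2.92, 2.92]. Speed limits (rad/s): [2.57, 2.57, 3.14, 3.14, 3.14, 3.14, 3.14].

### API

Orientations are given as a unit quaternion [x, y, z, w].
In Python, from plant import bot, imaging gives the robot as it stands.
- The arm moves only by the tool carry_out, never from a script. Its argument "motion" is a list that holds one entry, the list of rows, each a list of 6 numbers: the shift along the tool's x, y, z in units of 400 mm (1.0 is 400 mm), then the turn, a rotation vector about the tool's x, y, z in units of 1.5 rad (1.0 is 1.5 rad). A call has 1 to 12 rows; each row is the pose to reach, as a shift and turn from the pose commanded when the call began, along the tool's axes at that moment; what a row does not reach only later rows make up. A row lasts 1/8 s, in which the tool goes at most 62.5 mm and 10.7 degrees, less where a joint would pass 70% of its speed; a pose out of reach is approached as far as the arm can. A call with a number of a shift or a turn outside -1 to 1 is refused whole. A call with a gripper value outside its range is refused whole. "gripper" is the opening, from 0 (shut) to 1 (fully open), set as the call begins (left out, the last holds). The fingers move at their own pace and stop on an object; "force" is the grip in N (left out, the last holds). Time passes only in rows, so rows that repeat a pose let the fingers close. It gives the time, the measured TCP pose, the force, the opening and the grip force at its end, in the units of the state.
- bot.observe(): the state, without advancing time (a new reading comes with each control period).
- imaging.read_camera(name): name is "scene" or "side" or "wrist"; returns a dict with "img" (420x560x3 uint8, red, green, blue), "range_z" (420x560 float32, m along the optical axis (not along the pixel's ray), 0 where there is no reading), "mtx" (3x3 intrinsics, pixels), "R" (3x3) and "t" (3): a world point X has camera coordinates R X + t. Camera axes: x right, y down, z forward; pixel columns grow to the right and rows downward; lengths in m; the calibration is good to about 2 mm. A picture is of the moment at which its call begins.
- bot.hand_in(): hands the job in; it is judged then, once.
Trained networks look in the newest picture that a camera, given by its name, has taken for a name from the list of things; names that differ only in an ending like _2 or _b are one class to them, and where a whole thing is asked for, a point or a joint stands for the part that bears it (a point fixed in the world has none). Each returns a list of dicts, best first, with "p" (0 to 1); they miss things now and then, are a little off and sometimes report something else, mostly with a low value. They report only what shows in the picture. A call takes as long as a camera call.
- imaging.look_for(camera, name): "extent" ([left, top, width, height] in pixels, round what is visible of it).
- imaging.cut_out(camera, name): "pixels" (420x560 bool, what is visible of it) and "extent" ([left, top, width, height] in pixels, round what is visible of it).
- imaging.tip_of(camera, name): "location" ([row, column] in pixels: a listed point, or the origin of a listed thing).
The state is a dict: "t": time; "q": joint angles; "qd": joint speeds; "effort": joint torques, N m; "eef_pos": TCP position; "tcp_rot": TCP orientation; "force": force on the tool from outside, world axes, zero at the start; "ft_torque": the same for the moment, N m; "finger_gap": finger opening in m; "finger_force": force on a finger pad.
Only numpy, scipy, OpenCV 4.12 (cv2) and the standard library are available. Lean on these libraries where they do the work, as an engineer would, in place of code of your own. Each camera call takes 0.05 s, during which the arm holds its last target. There are 200 camera calls.

## Working session

There is one attempt and no reset: what is moved stays moved. The work goes in short steps, Python scripts to look and compute and a tool call to move; the robot and the scene stay as the last step left them, time stands still between calls to the robot, and variables do not carry over. Pictures are saved under pics/ and viewed, at most 10 in all, crops included, and the job is handed in when it is done.

Besides the shell and the picture viewer there is one more tool, called as name(argument=value, ...), one argument or row to a line, values as JSON. carry_out: Moves the arm, as the interface text tells. Shifts and turns lie within -1 to 1; 1 stands for 400 mm of shift or 1.5 rad of turn. Its arguments: {"type":"object","properties":{"motion":{"type":"array","items":{"type":"array","items":{"type":"array","items":{"type":"number"}}}},"gripper":{"type":"number"},"force":{"type":"number"}},"required":["motion"]}

```bash
mkdir -p pics; ls
cat > h.py <<'E'
import numpy as np, cv2
from plant import bot, imaging
from scipy.spatial.transform import Rotation as Ro
def ray(c,rc,z):
    "world point where pixel [row,col] ray meets height z"
    d=c['R'].T@np.linalg.inv(c['mtx'])@np.array([rc[1],rc[0],1.]); o=-c['R'].T@c['t']
    return o+d*(z-o[2])/d[2]
def dep(c,rc):
    r,k=int(round(rc[0])),int(round(rc[1])); z=c['range_z'][r,k]
    return c['R'].T@(np.linalg.inv(c['mtx'])@np.array([k,r,1.])*z-c['t'])
E
python3 - <<'E'
from h import *
s=bot.observe(); print({k:np.round(v,3).tolist() for k,v in s.items()}, bot.pinch_z)
H=dict(stand=0,head=0.034,post_grip=.1,pointer_tip=.034,mark=.034,knob_grip=.115,clamp_top=.088)
ims=[]
for cam in("scene","side"):
    c=imaging.read_camera(cam); ims.append(c['img']); print(cam,'cam at',np.round(-c['R'].T@c['t'],2))
    for n,z in H.items():
        for d in imaging.tip_of(cam,n)[:1]: print(n,round(d['p'],2),np.round(d['location'],1),np.round(ray(c,d['location'],z),4),np.round(dep(c,d['location']),3))
for n,i in zip(("scene","side"),ims): cv2.imwrite(f'pics/{n}1.png',i[...,::-1])
E
```

```text
pics
{'t': 0.0, 'q': [1.082, 0.468, -0.012, 1.604, 0.006, 1.071, -0.056], 'qd': [0.001, -0.0, -0.0, -0.002, -0.001, 0.001, 0.001], 'effort': [-0.0, -53.239, 0.022, -25.13, 0.012, 0.008, -0.0], 'eef_pos': [0.28, -0.586, 0.23], 'tcp_rot': [0.975, 0.221, -0.0, -0.001], 'force': [-0.178, -0.361, -0.087], 'ft_torque': [0.022, -0.019, 0.041], 'finger_force': 0.0, 'finger_gap': 0.085} 0.0187
scene cam at [ 1.19 -0.11  0.58]
stand 0.92 [240.  282.9] [0.5651 0.0609 0.    ] [0.631 0.043 0.061]
head 0.96 [238.9 280.2] [0.5976 0.0464 0.034 ] [0.627 0.038 0.061]
pointer_tip 0.69 [224.4 210.8] [ 0.5208 -0.0803  0.034 ] [ 0.502 -0.079  0.02 ]
mark 0.68 [273.2 249.3] [ 0.6741 -0.0304  0.034 ] [ 0.674 -0.031  0.034]
knob_grip 0.86 [176.1 325.7] [0.5212 0.1609 0.115 ] [0.529 0.158 0.121]
clamp_top 0.84 [187.  328.3] [0.5228 0.1683 0.088 ] [0.537 0.162 0.098]
side cam at [0.2  0.49 0.83]
stand 0.88 [248.  282.2] [0.5547 0.059  0.    ] [0.528 0.093 0.064]
head 0.56 [247.6 281.2] [0.5425 0.0773 0.034 ] [0.53  0.093 0.063]
post_grip 0.82 [199.6 326.5] [ 0.5247 -0.047   0.1   ] [ 0.521 -0.039  0.109]
pointer_tip 0.56 [213.2 337.4] [ 0.5106 -0.0803  0.034 ] [ 0.517 -0.089  0.021]
mark 0.57 [190.1 269.2] [ 0.6727 -0.0262  0.034 ] [ 0.677 -0.03   0.028]
knob_grip 0.77 [254.2 263.2] [0.5231 0.1539 0.115 ] [0.518 0.16  0.128]
clamp_top 0.72 [265.4 262.7] [0.5183 0.1607 0.088 ] [0.511 0.167 0.105]
```

View pics/scene1.png

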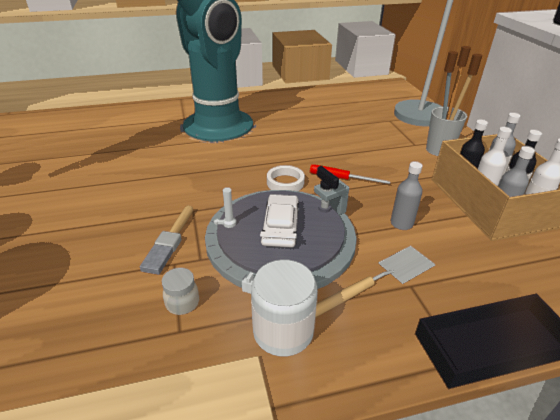

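View pics/side1.png

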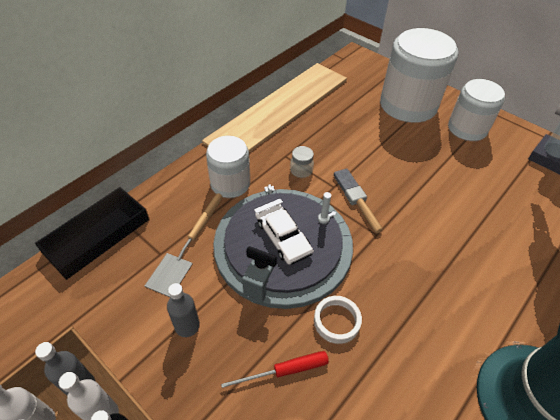

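The scene view shows the post at about (228,205), the pointer at (218,222), the clip at (249,283), the knob at (326,180), the can at (284,305) and the bottle at (407,195). In the side view the knob is at (260,257), the post at (326,207) and the clip at (269,190).

```bash
cat >> h.py <<'E'
def cloud(c,m):
    r,k=np.nonzero(m&(c['range_z']>0)); z=c['range_z'][r,k]
    P=np.linalg.inv(c['mtx'])@np.vstack([k,r,np.ones_like(k)])*z
    return ((P-c['t'][:,None]).T)@c['R']
def world2tool(dp): # shift in world -> units in current tool axes
    return Ro.from_quat(bot.observe()['tcp_rot']).inv().apply(dp)/.4
E
python3 - <<'E'
from h import *
K=[]
for cam in("scene","side"):
    c=imaging.read_camera(cam)
    for n in("knob_grip","jar","paint_can","paint_bottle"):
        d=imaging.cut_out(cam,n)
        if not d: continue
        P=cloud(c,d[0]['pixels']); 
        if n=="knob_grip":
            P=P[P[:,2]>.1]; T=P[P[:,2]>np.percentile(P[:,2],95)-.006]; K.append(T)
            w=np.linalg.eigh(np.cov(T[:,:2].T)); v=w[1][:,1]; print(cam,len(P),len(T),T.mean(0).round(3),'yaw',np.arctan2(v[1],v[0]).round(3),np.sqrt(w[0]).round(4), P[:,2].max())
        else: print(cam,n,round(d[0]['p'],2),len(P),np.median(P,0).round(3),P.min(0).round(3),P.max(0).round(3))
    # disc fit of base rim and disc at their heights
    P=cloud(c,np.ones(c['range_z'].shape,bool)); P=P[np.hypot(P[:,0]-.572,P[:,1]-.058)<.17]
    T=P[(abs(P[:,2]-.034)<.004)]; (u,v),r=cv2.minEnclosingCircle(T[:,:2].astype('f4')); print('disc',u,v,r)
    T=P[(abs(P[:,2]-.02)<.004)]; e=cv2.minEnclosingCircle(T[:,:2].astype('f4')); print('base',e)
s=bot.observe(); print(s['t'])
for C in [(.5221,.1574,.25)]: print(world2tool(np.array(C)-s['eef_pos']))
E
```

```text
scene 336 132 [0.529 0.161 0.127] yaw -2.802 [0.0035 0.0176] 0.1306543984406765
scene jar 0.97 1387 [ 0.7   -0.153  0.049] [ 0.656 -0.187 -0.002] [ 0.713 -0.124  0.063]
scene paint_can 0.57 5382 [ 0.815 -0.004  0.108] [ 0.654 -0.047 -0.003] [0.835 0.084 0.123]
scene paint_bottle 0.89 1305 [0.588 0.317 0.074] [ 0.476  0.301 -0.001] [0.601 0.422 0.152]
disc 0.5774251818656921 0.06661956757307053 0.15224985778331757
base ((0.5629428625106812, 0.05271587148308754), 0.15769949555397034)
side jar 0.95 596 [ 0.67  -0.144  0.048] [ 0.649 -0.182 -0.003] [ 0.729 -0.126  0.063]
side paint_can 0.65 2290 [0.757 0.02  0.101] [ 0.728 -0.125 -0.004] [0.885 0.056 0.124]
side paint_bottle 0.97 1199 [0.558 0.33  0.093] [ 0.545  0.279 -0.002] [0.652 0.349 0.152]
disc 0.5859029293060303 0.06710989773273468 0.16055099666118622
base ((0.5714057683944702, 0.04941693693399429), 0.16877195239067078)
1.3
[ 1.34743203 -1.41728858 -0.04689507]
```

carry_out(
  motion=[
    [[0.67,-0.71,-0.05,0,0,0.035],[0.67,-0.71,-0.05,0,0,0.035],[0.67,-0.71,-0.05,0,0,0.035],[0.67,-0.71,-0.05,0,0,0.035],[0.67,-0.71,-0.05,0,0,0.035],[0.67,-0.71,-0.05,0,0,0.035],[0.67,-0.71,-0.05,0,0,0.035],[0.67,-0.71,-0.05,0,0,0.035]],
  ],
  gripper=1,
  force=60,
)

```text
t: 2.3
eef_pos: [0.3999, -0.2145, 0.2516]
tcp_rot: [0.981, 0.196, 0.0, 0.0]
force: [-0.1, 0.2, 0.6]
finger_gap: 0.0853
finger_force: 0.0
```

Run:
```python
from h import *
s=bot.observe(); print(s['t'],s['eef_pos'],s['tcp_rot'],np.round(s['q'],2))
print(world2tool(np.array((.5241,.1574,.25))-s['eef_pos']))
```

```text
2.3 [ 0.39993294 -0.21445203  0.25157342] [9.80539804e-01 1.96319874e-01 1.78307741e-04 4.10865071e-04] [ 0.62  0.12 -0.22  2.03  0.03  0.99 -0.79]
[ 0.64439567 -0.73846415  0.00340821]
```

carry_out(
  motion=[
    [[0.644,-0.738,0.0,0,0,0.035],[0.644,-0.738,0.0,0,0,0.035],[0.644,-0.738,0.0,0,0,0.035],[0.644,-0.738,0.0,0,0,0.035],[0.644,-0.738,0.0,0,0,0.035],[0.644,-0.738,0.0,0,0,0.035],[0.644,-0.738,0.0,0,0,0.035],[0.644,-0.738,0.0,0,0,0.035],[0.644,-0.738,0.0,0,0,0.035]],
  ],
)

```text
t: 3.42
eef_pos: [0.5247, 0.1535, 0.2508]
tcp_rot: [0.986, 0.168, -0.001, 0.001]
force: [-0.5, -0.2, 0.7]
finger_gap: 0.0854
finger_force: 0.0
```

Run:
```python
from h import *
c=imaging.read_camera("wrist"); cv2.imwrite('pics/w1.png',c['img'][...,::-1])
print('cam',-c['R'].T@c['t'])
for n,z in dict(knob_grip=.115,clamp_top=.088,post_grip=.1,pointer_tip=.034,mark=.034,stand=0).items():
    for d in imaging.tip_of("wrist",n)[:1]: print(n,round(d['p'],2),np.round(d['location'],1),np.round(ray(c,d['location'],z),4))
d=imaging.cut_out("wrist","knob_grip")
if d:
    P=cloud(c,d[0]['pixels']); T=P[(P[:,2]>.12)&(P[:,2]<.135)]; w=np.linalg.eigh(np.cov(T[:,:2].T)); v=w[1][:,1]
    print(len(P),len(T),T.mean(0),'rect',cv2.minAreaRect(T[:,:2].astype('f4')*1000),'yaw',np.arctan2(v[1],v[0]),np.sqrt(w[0]))
s=bot.observe(); print(s['t'],s['eef_pos'],s['tcp_rot'],np.round(s['q'],2),s['ft_torque'])
```

```text
cam [0.59025096 0.17656866 0.39298668]
knob_grip 0.79 [196.6 276. ] [0.5266 0.1603 0.115 ]
clamp_top 0.95 [194.1 278.7] [0.5234 0.1572 0.088 ]
post_grip 0.77 [268.4 492.1] [ 0.5248 -0.0455  0.1   ]
mark 0.75 [104.7 508.4] [ 0.6688 -0.027   0.034 ]
stand 0.67 [175.1 377. ] [0.5609 0.055  0.    ]
1688 1335 [0.52574193 0.16075821 0.12647996] rect ((524.3812255859375, 160.35696411132812), (60.5832405090332, 14.057388305664062), 18.25364875793457) yaw -2.821515783587956 [0.0039858  0.01702618]
3.825 [0.52445623 0.15623566 0.25142222] [9.85574794e-01 1.69240349e-01 1.14613725e-04 1.27956413e-04] [ 0.04  0.32 -0.48  1.81  0.17  1.05 -1.73] [-0.02029708  0.05324    -0.02703793]
```

View pics/w1.png

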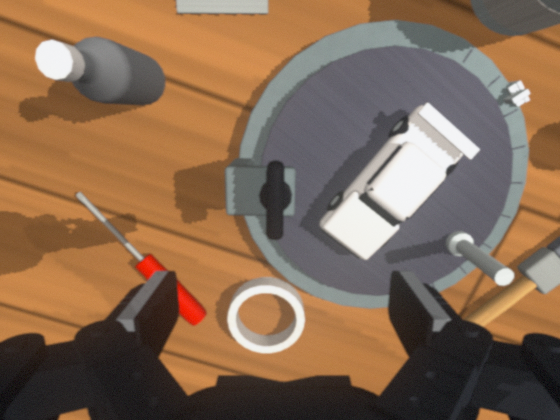

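The wrist view shows the knob upright at about (275,200), the clip at (517,93), the post top at (503,275) and nothing in the way of a descent.

carry_out(
  motion=[
    [[0.0025,-0.007,0.1,0,0,0.013],[0.0025,-0.007,0.23,0,0,0.013],[0.0025,-0.007,0.34,0,0,0.013],[0.0025,-0.007,0.383,0,0,0.013],[0.0025,-0.007,0.383,0,0,0.013],[0.0025,-0.007,0.383,0,0,0.013]],
  ],
)

```text
t: 4.58
eef_pos: [0.5257, 0.1602, 0.0998]
tcp_rot: [0.987, 0.16, 0.002, -0.0]
force: [0.5, 0.6, 1.3]
finger_gap: 0.0854
finger_force: 0.0
```

carry_out(
  motion=[
    [[0,0,0,0,0,0],[0,0,0,0,0,0],[0,0,0,0,0,0],[0,0,0,0,0,0],[0,0,0,0,0,0],[0,0,0,0,0,0],[0,0,0,0,0,0],[0,0,0,0,0,0]],
  ],
  gripper=0,
  force=60,
)

```text
t: 5.58
eef_pos: [0.5245, 0.1604, 0.0989]
tcp_rot: [0.987, 0.16, 0.0, -0.0]
force: [-1.9, 0.6, 5.7]
finger_gap: 0.0241
finger_force: 58.6
```

```bash
cat > o.py <<'E'
from h import *
s=bot.observe(); R=Ro.from_quat(s['tcp_rot']).as_matrix()
print('t %.2f yaw %.4f'%(s['t'],np.arctan2(R[1,0],R[0,0])),'pos',np.round(s['eef_pos'],4),'F',np.round(s['force'],2),'M',np.round(s['ft_torque'],3),'gap %.4f q7 %.2f e7 %.3f'%(s['finger_gap'],s['q'][6],s['effort'][6]))
E
python3 o.py
```

```text
t 5.58 yaw 0.3215 pos [0.5245 0.1604 0.0989] F [-1.92  0.65  5.68] M [ 0.254  0.583 -0.02 ] gap 0.0241 q7 -1.86 e7 0.034
```

Gap is 24 mm instead of 14 mm, so the tips are probably closed on the round hub below the bar. I'll open, raise a little and check.

carry_out(
  motion=[
    [[0,0,0,0,0,0],[0,0,0,0,0,0],[0,0,-0.02,0,0,0],[0,0,-0.02,0,0,0],[0,0,-0.02,0,0,0]],
  ],
  gripper=0.7,
)

```text
t: 6.2
eef_pos: [0.5245, 0.1596, 0.1062]
tcp_rot: [0.987, 0.16, 0.0, 0.0]
force: [0.2, 0.2, 0.4]
finger_gap: 0.0597
finger_force: 0.0
```

```bash
python3 o.py
python3 - <<'E'
from h import *
for cam in ("wrist","side"):
    c=imaging.read_camera(cam); d=imaging.cut_out(cam,"knob_grip")
    if cam=="wrist": cv2.imwrite('pics/w2.png',c['img'][...,::-1])
    if not d: print(cam,'none'); continue
    P=cloud(c,d[0]['pixels']); y=.319
    Q=(P[:,:2]-[.5245,.160])@np.array([[np.cos(y),-np.sin(y)],[np.sin(y),np.cos(y)]])
    for a in np.arange(.085,.135,.005):
        m=(P[:,2]>=a)&(P[:,2]<a+.005)
        if m.sum()>3: print(cam,round(a,3),m.sum(),'x',np.percentile(Q[m,0],[3,97]).round(3),'y',np.percentile(Q[m,1],[3,97]).round(3))
E
```

```text
t 6.20 yaw 0.3212 pos [0.5245 0.1596 0.1062] F [0.17 0.16 0.42] M [ 0.038  0.019 -0.001] gap 0.0597 q7 -1.86 e7 0.001
wrist 0.09 10 x [0.007 0.01 ] y [-0.011  0.01 ]
wrist 0.095 64 x [0.003 0.01 ] y [-0.012  0.013]
wrist 0.1 761 x [-0.008  0.009] y [-0.012  0.013]
wrist 0.105 66 x [0.001 0.031] y [-0.006  0.01 ]
wrist 0.11 109 x [0.026 0.031] y [-0.006  0.007]
wrist 0.115 115 x [0.027 0.031] y [-0.006  0.006]
wrist 0.12 729 x [-0.024  0.03 ] y [-0.007  0.007]
wrist 0.125 4181 x [-0.026  0.028] y [-0.005  0.006]
side 0.085 5 x [-0.022 -0.015] y [-0.004 -0.001]
side 0.095 9 x [-0.015 -0.009] y [0.004 0.011]
side 0.1 21 x [-0.015 -0.003] y [0.005 0.014]
side 0.105 20 x [-0.032 -0.003] y [0.001 0.008]
side 0.11 22 x [-0.031 -0.004] y [0.003 0.007]
side 0.115 22 x [-0.032 -0.006] y [0.003 0.008]
side 0.12 32 x [-0.033 -0.004] y [0.002 0.007]
side 0.125 79 x [-0.031 -0.006] y [-0.005  0.007]
```

View pics/w2.png

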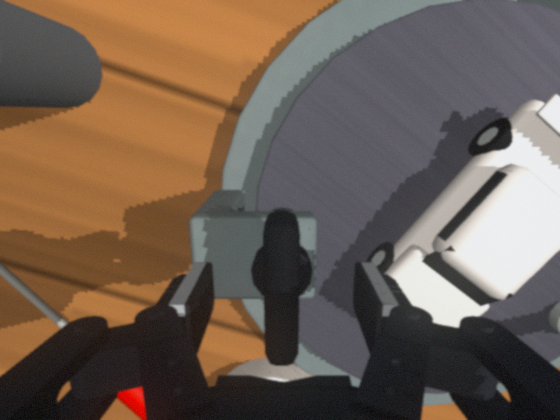

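The picture shows the bar centred between the fingers at (283,285), with the round hub at (283,268) below it. The cloud puts the hub top at about 0.103 m. The tips are now above it, so I'll close.

carry_out(
  motion=[
    [[0,0,0,0,0,0],[0,0,0,0,0,0],[0,0,0,0,0,0],[0,0,0,0,0,0],[0,0,0,0,0,0],[0,0,0,0,0,0]],
  ],
  gripper=0,
  force=60,
)

```text
t: 7.15
eef_pos: [0.5243, 0.1602, 0.1062]
tcp_rot: [0.987, 0.16, 0.0, -0.0]
force: [-1.7, 2.6, 2.8]
finger_gap: 0.0122
finger_force: 61.1
```

```bash
python3 o.py
```

```text
t 7.15 yaw 0.3217 pos [0.5243 0.1602 0.1062] F [-1.66  2.62  2.82] M [ 0.585  0.537 -0.04 ] gap 0.0122 q7 -1.86 e7 0.040
```

carry_out(
  motion=[
    [[0,0,0,0,0,-0.033],[0,0,0,0,0,-0.067],[0,0,0,0,0,-0.1],[0,0,0,0,0,-0.1]],
  ],
)

```text
t: 7.65
eef_pos: [0.5242, 0.1603, 0.1062]
tcp_rot: [0.972, 0.234, 0.0, -0.0]
force: [-3.2, 4.4, 3.7]
finger_gap: 0.0128
finger_force: 61.3
```

```bash
python3 o.py
```

```text
t 7.65 yaw 0.4723 pos [0.5242 0.1603 0.1062] F [-3.25  4.41  3.67] M [0.661 0.703 0.342] gap 0.0128 q7 -1.73 e7 -0.249
```

carry_out(
  motion=[
    [[0,0,0,0,0,-0.033],[0,0,0,0,0,-0.067],[0,0,0,0,0,-0.1],[0,0,0,0,0,-0.1]],
  ],
)

```text
t: 8.15
eef_pos: [0.5242, 0.1603, 0.1062]
tcp_rot: [0.952, 0.306, 0.0, -0.0]
force: [-3.1, 3.8, 4.4]
finger_gap: 0.0128
finger_force: 61.4
```

```bash
python3 o.py
```

```text
t 8.15 yaw 0.6218 pos [0.5242 0.1603 0.1062] F [-3.09  3.81  4.44] M [0.8   0.66  0.228] gap 0.0128 q7 -1.60 e7 -0.194
```

carry_out(
  motion=[
    [[0,0,0,0,0,-0.033],[0,0,0,0,0,-0.067],[0,0,0,0,0,-0.1],[0,0,0,0,0,-0.1]],
  ],
)

```text
t: 8.65
eef_pos: [0.5242, 0.1603, 0.1062]
tcp_rot: [0.927, 0.376, 0.0, -0.0]
force: [-2.5, 3.6, 4.3]
finger_gap: 0.013
finger_force: 61.4
```

```bash
python3 o.py
```

```text
t 8.65 yaw 0.7716 pos [0.5242 0.1603 0.1062] F [-2.48  3.56  4.3 ] M [0.767 0.722 0.252] gap 0.0130 q7 -1.47 e7 -0.172
```

carry_out(
  motion=[
    [[0,0,0,0,0,-0.033],[0,0,0,0,0,-0.067],[0,0,0,0,0,-0.1],[0,0,0,0,0,-0.1]],
  ],
)

```text
t: 9.15
eef_pos: [0.5242, 0.1604, 0.1062]
tcp_rot: [0.896, 0.445, 0.0, -0.0]
force: [-3.6, 3.8, 7.0]
finger_gap: 0.0121
finger_force: 61.4
```

```bash
python3 o.py
```

```text
t 9.15 yaw 0.9216 pos [0.5242 0.1604 0.1062] F [-3.62  3.76  6.99] M [0.787 0.668 0.215] gap 0.0121 q7 -1.34 e7 -0.163
```

carry_out(
  motion=[
    [[0,0,0,0,0,-0.033],[0,0,0,0,0,-0.067],[0,0,0,0,0,-0.1],[0,0,0,0,0,-0.1]],
  ],
)

```text
t: 9.65
eef_pos: [0.5242, 0.1604, 0.1062]
tcp_rot: [0.86, 0.511, 0.0, -0.0]
force: [-3.6, 4.2, 4.7]
finger_gap: 0.0124
finger_force: 61.4
```

```bash
python3 o.py
```

```text
t 9.65 yaw 1.0716 pos [0.5242 0.1604 0.1062] F [-3.64  4.23  4.71] M [0.71  0.667 0.274] gap 0.0124 q7 -1.22 e7 -0.163
```

carry_out(
  motion=[
    [[0,0,0,0,0,-0.033],[0,0,0,0,0,-0.067],[0,0,0,0,0,-0.1],[0,0,0,0,0,-0.1]],
  ],
)

```text
t: 10.15
eef_pos: [0.5241, 0.1604, 0.1062]
tcp_rot: [0.819, 0.574, 0.0, -0.0]
force: [-4.3, 3.9, 4.8]
finger_gap: 0.0126
finger_force: 61.4
```

```bash
python3 o.py
```

```text
t 10.15 yaw 1.2216 pos [0.5241 0.1604 0.1062] F [-4.26  3.87  4.76] M [0.765 0.741 0.225] gap 0.0126 q7 -1.09 e7 -0.164
```

carry_out(
  motion=[
    [[0,0,0,0,0,-0.033],[0,0,0,0,0,-0.067],[0,0,0,0,0,-0.1],[0,0,0,0,0,-0.1]],
  ],
)

```text
t: 10.65
eef_pos: [0.5241, 0.1604, 0.1062]
tcp_rot: [0.774, 0.633, 0.0, -0.0]
force: [-3.8, 3.2, 5.2]
finger_gap: 0.0127
finger_force: 61.5
```

```bash
python3 o.py
```

```text
t 10.65 yaw 1.3715 pos [0.5241 0.1604 0.1062] F [-3.8   3.19  5.23] M [0.758 0.794 0.241] gap 0.0127 q7 -0.96 e7 -0.165
```

carry_out(
  motion=[
    [[0,0,0,0,0,-0.033],[0,0,0,0,0,-0.067],[0,0,0,0,0,-0.1],[0,0,0,0,0,-0.1]],
  ],
)

```text
t: 11.15
eef_pos: [0.5241, 0.1604, 0.1062]
tcp_rot: [0.724, 0.689, 0.0, -0.0]
force: [-3.8, 3.6, 4.7]
finger_gap: 0.0129
finger_force: 61.5
```

```bash
python3 o.py
```

```text
t 11.15 yaw 1.5216 pos [0.5241 0.1604 0.1062] F [-3.81  3.58  4.74] M [0.784 0.784 0.281] gap 0.0129 q7 -0.83 e7 -0.167
```

carry_out(
  motion=[
    [[0,0,0,0,0,-0.033],[0,0,0,0,0,-0.067],[0,0,0,0,0,-0.1],[0,0,0,0,0,-0.1]],
  ],
)

```text
t: 11.65
eef_pos: [0.5241, 0.1605, 0.1062]
tcp_rot: [0.671, 0.742, 0.0, -0.0]
force: [-4.1, 4.1, 5.1]
finger_gap: 0.0127
finger_force: 61.5
```

```bash
python3 o.py
```

```text
t 11.65 yaw 1.6715 pos [0.5241 0.1605 0.1062] F [-4.13  4.14  5.11] M [0.753 0.868 0.227] gap 0.0127 q7 -0.71 e7 -0.168
```

The clamp is free: effort fell from 0.249 to a plateau near 0.165 after about 0.5 rad. I'll release, lift and go over the post.

carry_out(
  motion=[
    [[0,0,0,0,0,0],[0,0,0,0,0,0],[0,0,0,0,0,0],[0,0,-0.1,0,0,0],[0,0,-0.24,0,0,0],[-0.15,-0.015,-0.285,0,0,0.1],[-0.3,-0.03,-0.285,0,0,0.2],[-0.45,-0.045,-0.285,0,0,0.3],[-0.513,-0.049,-0.285,0,0,0.3],[-0.513,-0.049,-0.285,0,0,0.3],[-0.513,-0.049,-0.285,0,0,0.3]],
  ],
  gripper=0.7,
)

```text
t: 13.02
eef_pos: [0.5255, -0.0452, 0.2201]
tcp_rot: [0.819, 0.574, 0.0, -0.0]
force: [0.3, -0.0, 0.6]
finger_gap: 0.0598
finger_force: 0.0
```

```bash
cat > m.py <<'E'
from h import *
from scipy.optimize import least_squares
import sys
c=imaging.read_camera("wrist"); cv2.imwrite(sys.argv[1],c['img'][...,::-1]); L={}
for n,z in dict(knob_grip=.115,post_grip=.1,pointer_tip=.034,mark=.034,head=.034,stand=0).items():
    for d in imaging.tip_of("wrist",n)[:1]: L[n]=ray(c,d['location'],z); print(n,round(d['p'],2),np.round(d['location'],1),np.round(L[n],4))
d=imaging.cut_out("wrist","post_grip")
if d:
    P=cloud(c,d[0]['pixels']); T=P[P[:,2]>.112]; print('top',len(T),cv2.minEnclosingCircle(T[:,:2].astype('f4')) if len(T) else 0)
E
python3 m.py pics/w3.png; python3 o.py
```

```text
post_grip 0.57 [207.5 284.7] [ 0.5262 -0.0458  0.1   ]
pointer_tip 0.87 [225.  283.1] [ 0.5131 -0.0784  0.034 ]
mark 0.57 [116.2 428.3] [ 0.6696 -0.0267  0.034 ]
head 0.64 [ 75.1 283.8] [0.5601 0.0495 0.034 ]
stand 0.55 [ 71.8 283. ] [0.5615 0.0556 0.    ]
top 386 ((0.525464653968811, -0.04516196623444557), 0.007951591163873672)
t 13.43 yaw 1.2221 pos [ 0.5255 -0.046   0.2201] F [-0.05  0.07 -0.03] M [0.014 0.008 0.003] gap 0.0597 q7 -0.58 e7 -0.001
```

View pics/w3.png

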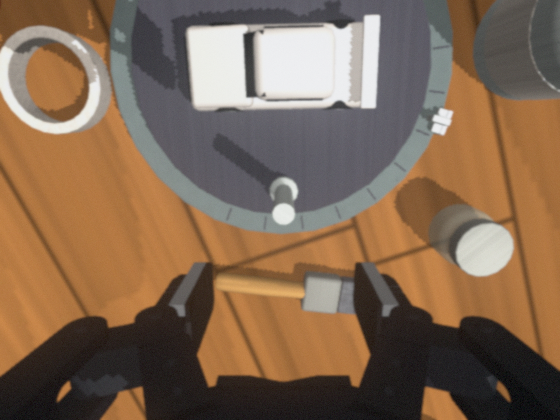

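The picture shows the post top at (284,214), the pointer at (283,225) and the clip at (441,121), with nothing near the fingers. I'll descend and grip.

carry_out(
  motion=[
    [[0,0,0.12,0,0,0],[0,0,0.25,0,0,0],[0,0,0.32,0,0,0],[0,0,0.33,0,0,0],[0,0,0.33,0,0,0]],
  ],
)

```text
t: 14.05
eef_pos: [0.5261, -0.0462, 0.0888]
tcp_rot: [0.819, 0.573, 0.0, 0.0]
force: [-0.1, 1.0, 1.1]
finger_gap: 0.0597
finger_force: 0.0
```

carry_out(
  motion=[
    [[0,0,0,0,0,0],[0,0,0,0,0,0],[0,0,0,0,0,0],[0,0,0,0,0,0],[0,0,0,0,0,0],[0,0,0,0,0,0]],
  ],
  gripper=0,
  force=40,
)

```text
t: 14.8
eef_pos: [0.5261, -0.0467, 0.089]
tcp_rot: [0.819, 0.573, 0.0, 0.001]
force: [-1.2, 0.3, 6.0]
finger_gap: 0.0148
finger_force: 39.1
```

```bash
python3 o.py
cat > arc.py <<'E'
from h import *
import sys
C=np.array([.559,.0535]); th=float(sys.argv[1]); n=int(sys.argv[2])
s=bot.observe(); R=Ro.from_quat(s['tcp_rot']); v=np.array(s['eef_pos'])[:2]-C; print('r',np.hypot(*v),'phi',np.degrees(np.arctan2(v[1],v[0])))
v*=.105/np.hypot(*v)
for i in range(1,n+1):
    a=th*i/n; r=np.array([[np.cos(a),-np.sin(a)],[np.sin(a),np.cos(a)]])
    print(np.round(R.inv().apply(np.r_[r@v-v,0])/.4,3)[:2], round(-a/1.5,3))
E
python3 arc.py 0.63 9
```

```text
t 14.80 yaw 1.2212 pos [ 0.5261 -0.0467  0.089 ] F [-1.16  0.28  5.97] M [-0.11   0.314  0.053] gap 0.0148 q7 -0.72 e7 -0.022
r 0.10549683720302543 phi -108.19736171674307
[0.001 0.018] -0.047
[0.004 0.037] -0.093
[0.008 0.055] -0.14
[0.013 0.072] -0.187
[0.019 0.089] -0.233
[0.026 0.106] -0.28
[0.035 0.122] -0.327
[0.045 0.138] -0.373
[0.055 0.153] -0.42
```

carry_out(
  motion=[
    [[0.001,0.018,0,0,0,-0.047],[0.004,0.037,0,0,0,-0.093],[0.008,0.055,0,0,0,-0.14],[0.013,0.072,0,0,0,-0.187],[0.019,0.089,0,0,0,-0.233],[0.026,0.106,0,0,0,-0.28],[0.035,0.122,0,0,0,-0.327],[0.045,0.138,0,0,0,-0.373],[0.055,0.153,0,0,0,-0.42],[0.055,0.153,0,0,0,-0.42]],
  ],
)

```text
t: 16.05
eef_pos: [0.592, -0.0469, 0.0891]
tcp_rot: [0.601, 0.799, 0.001, 0.001]
force: [0.2, -1.9, 6.7]
finger_gap: 0.0143
finger_force: 39.4
```

```bash
python3 o.py; python3 arc.py 0.57 8
python3 - <<'E'
from h import *
c=imaging.read_camera("wrist"); cv2.imwrite('pics/w4.png',c['img'][...,::-1])
for n,z in dict(pointer_tip=.034,mark=.034).items():
    for d in imaging.tip_of("wrist",n)[:2]: print(n,round(d['p'],2),np.round(d['location'],1),np.round(ray(c,d['location'],z),4))
E
```

```text
t 16.05 yaw 1.8510 pos [ 0.592  -0.0469  0.0891] F [ 0.19 -1.87  6.65] M [-0.063 -0.132  0.011] gap 0.0143 q7 -0.17 e7 0.143
r 0.10564137327378942 phi -71.80043302606342
[0.001 0.019] -0.047
[0.004 0.037] -0.095
[0.008 0.055] -0.142
[0.013 0.073] -0.19
[0.02  0.091] -0.237
[0.028 0.108] -0.285
[0.037 0.124] -0.332
[0.047 0.14 ] -0.38
mark 0.95 [242.7 417.5] [ 0.6698 -0.0294  0.034 ]
```

View pics/w4.png

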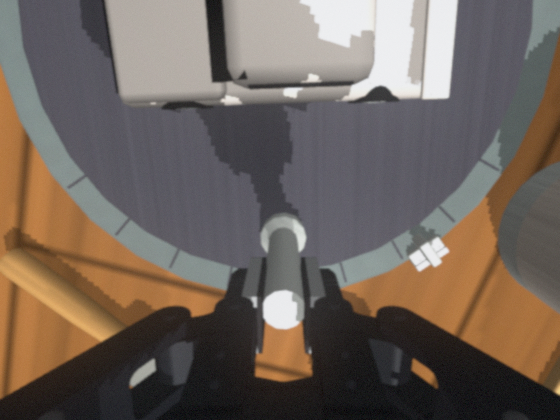

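The picture shows the post held at (284,305) and the clip at (430,253), with about 35° left. Forces are low, so the arc centre is right.

carry_out(
  motion=[
    [[0.001,0.019,0,0,0,-0.047],[0.004,0.037,0,0,0,-0.095],[0.008,0.055,0,0,0,-0.142],[0.013,0.073,0,0,0,-0.19],[0.02,0.091,0,0,0,-0.237],[0.028,0.108,0,0,0,-0.285],[0.037,0.124,0,0,0,-0.332],[0.047,0.14,0,0,0,-0.38],[0.0523,0.1475,0,0,0,-0.403],[0.0523,0.1475,0,0,0,-0.403],[0.0523,0.1475,0,0,0,-0.403]],
  ],
)

```text
t: 17.58
eef_pos: [0.6431, -0.0109, 0.0891]
tcp_rot: [0.337, 0.942, 0.0, 0.002]
force: [4.3, -1.1, 5.0]
finger_gap: 0.0149
finger_force: 39.3
```

```bash
python3 o.py; python3 arc.py 0.1 1
python3 - <<'E'
from h import *
C=np.array([.559,.0535])
for cam in("wrist","scene","side"):
    c=imaging.read_camera(cam); cv2.imwrite(f'pics/{cam}5.png',c['img'][...,::-1])
    for n,z in dict(pointer_tip=.034,mark=.034).items():
        for d in imaging.tip_of(cam,n)[:1]:
            p=ray(c,d['location'],z); print(cam,n,round(d['p'],2),np.round(d['location'],1),np.round(p,4),np.degrees(np.arctan2(*(p[:2]-C)[::-1])))
    if cam=="wrist": print(c['img'].shape)
a=cv2.imread('pics/wrist5.png'); b=cv2.imread('pics/scene5.png')[220:320,190:330]
b=cv2.resize(b,(560,400),interpolation=cv2.INTER_CUBIC)[:, :]
cv2.imwrite('pics/mix5.png',cv2.resize(np.hstack([a[:400],b]),(800,286)))
E
```

```text
t 17.57 yaw 2.4543 pos [ 0.6431 -0.0109  0.0891] F [ 4.31 -1.05  4.99] M [-0.338 -0.752 -0.027] gap 0.0149 q7 0.32 e7 0.032
r 0.10597206094160187 phi -37.437150083628744
[0.002 0.026] -0.067
(420, 560, 3)
scene pointer_tip 0.58 [272.8 249.3] [ 0.6732 -0.0302  0.034 ] -36.23724738434865
scene mark 0.6 [274.7 250.8] [ 0.6784 -0.0285  0.034 ] -34.476416592064744
side pointer_tip 0.96 [191.4 269.1] [ 0.6701 -0.0231  0.034 ] -34.57687738075733
side mark 0.36 [192.3 270.5] [ 0.6657 -0.0232  0.034 ] -35.71541925180831
```

View pics/mix5.png

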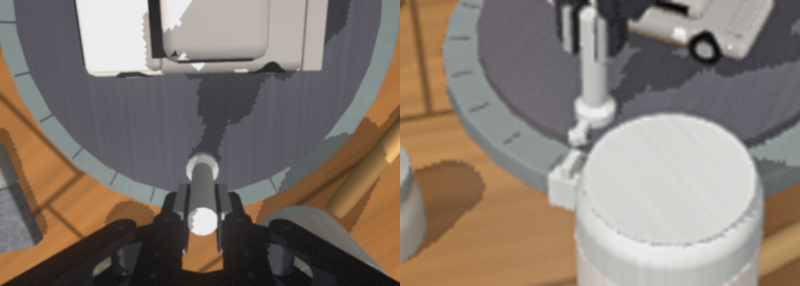

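The pointer sits close to the clip: the left half shows the post at (203,220) and the right half shows the tip meeting the clip at about (575,165). I'll let go and lift for a clean look.

carry_out(
  motion=[
    [[0,0,0,0,0,0],[0,0,0,0,0,0],[0,0,0,0,0,0],[0,0,-0.1,0,0,0],[0,0,-0.25,0,0,0],[0,0,-0.33,0,0,0],[0,0,-0.33,0,0,0],[0,0,-0.33,0,0,0]],
  ],
  gripper=0.6,
)

```text
t: 19.02
eef_pos: [0.6407, -0.0107, 0.2189]
tcp_rot: [0.336, 0.942, -0.001, -0.001]
force: [-0.3, 0.1, -1.4]
finger_gap: 0.0514
finger_force: 0.0
```

```bash
python3 m.py pics/w6.png; python3 o.py
python3 - <<'E'
import cv2
a=cv2.imread('pics/w6.png')[140:290,190:390]; cv2.imwrite('pics/w6c.png',cv2.resize(a,(800,600),interpolation=cv2.INTER_CUBIC))
E
```

```text
post_grip 0.72 [207.8 282.6] [ 0.6403 -0.0112  0.1   ]
pointer_tip 0.77 [224.9 284.9] [ 0.6683 -0.0315  0.034 ]
mark 0.8 [225.3 287.1] [ 0.67   -0.0301  0.034 ]
head 0.64 [ 74.3 281.3] [0.5608 0.0522 0.034 ]
stand 0.72 [272.  372.8] [0.7809 0.0026 0.    ]
top 403 ((0.6419781446456909, -0.00991198793053627), 0.008050939999520779)
t 19.43 yaw 2.4559 pos [ 0.6413 -0.0103  0.2195] F [-0.61 -0.02  0.56] M [-0.049 -0.019 -0.018] gap 0.0514 q7 0.41 e7 -0.000
```

View pics/w6c.png

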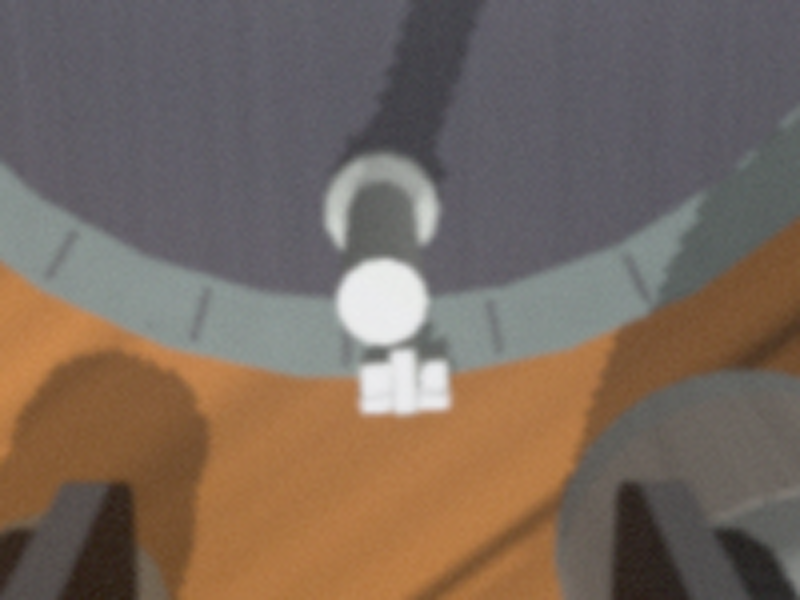

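Run:
```python
from h import *
c=imaging.read_camera("wrist"); print(c['mtx'][0,0])
a=c['img'].astype(int); 
for C in ([.559,.0535],[.5605,.0525]):
  f=lambda rc,z:(lambda p:(np.round(p[:2],4),round(np.hypot(*(p[:2]-C)),4),round(np.degrees(np.arctan2(*(p[:2]-C)[::-1])),2)))(ray(c,rc,z))
  print('fin inner',f((227.5,291.2),.036),'fin mid',f((235,291),.036),'post top',f((215,285.4),.118),'post base',f((192,285.6),.04))
P=cloud(c,np.ones(a.shape[:2],bool)).reshape(-1,3); m=(abs(P[:,2]-.036)<.006)&(np.hypot(P[:,0]-.559,P[:,1]-.0535)>.137)&(np.hypot(P[:,0]-.675,P[:,1]+.03)<.03); print(m.sum(),P[m].mean(0) if m.any() else 0)
# rim circle fit: base edge from side/scene not needed; dark disc edge in wrist image
```

```text
354.831589366371
fin inner (array([ 0.6747, -0.0277]), np.float64(0.1413), np.float64(-35.06)) fin mid (array([ 0.6805, -0.0326]), np.float64(0.1489), np.float64(-35.33)) post top (array([ 0.6428, -0.0096]), np.float64(0.1049), np.float64(-36.97)) post base (array([ 0.6434, -0.0092]), np.float64(0.1052), np.float64(-36.62))
fin inner (array([ 0.6747, -0.0277]), np.float64(0.1395), np.float64(-35.08)) fin mid (array([ 0.6805, -0.0326]), np.float64(0.1471), np.float64(-35.35)) post top (array([ 0.6428, -0.0096]), np.float64(0.1031), np.float64(-37.03)) post base (array([ 0.6434, -0.0092]), np.float64(0.1034), np.float64(-36.67))
106 [ 0.67890805 -0.03285331  0.03515718]
```

The crop shows the post axis at x≈382 and the fin at x≈404. That leaves about 1.6° (4 mm), inside the limit but worth trimming, so I'll re-grip and nudge 0.028 rad.

carry_out(
  motion=[
    [[0,0,0.12,0,0,0],[0,0,0.25,0,0,0],[0,0,0.32,0,0,0],[0,0,0.33,0,0,0],[0,0,0.33,0,0,0]],
  ],
)

```text
t: 20.1
eef_pos: [0.6421, -0.01, 0.089]
tcp_rot: [0.336, 0.942, 0.0, 0.0]
force: [0.2, 1.0, 1.0]
finger_gap: 0.0511
finger_force: 0.0
```

carry_out(
  motion=[
    [[0,0,0,0,0,0],[0,0,0,0,0,0],[0,0,0,0,0,0],[0,0,0,0,0,0],[0,0,0,0,0,0],[0,0.004,0,0,0,-0.01],[0,0.0073,0,0,0,-0.0187],[0,0.0073,0,0,0,-0.0187],[0,0.0073,0,0,0,-0.0187],[0,0.0073,0,0,0,-0.0187]],
  ],
  gripper=0,
)

```text
t: 21.35
eef_pos: [0.6441, -0.0078, 0.0895]
tcp_rot: [0.323, 0.946, 0.0, 0.001]
force: [-0.7, 0.6, 5.4]
finger_gap: 0.0149
finger_force: 39.1
```

```bash
python3 o.py; python3 arc.py .01 1
```

```text
t 21.35 yaw 2.4839 pos [ 0.6441 -0.0078  0.0895] F [-0.65  0.6   5.42] M [-0.075  0.159  0.098] gap 0.0149 q7 0.34 e7 -0.019
r 0.10492786372346447 phi -35.77256086540768
[0.    0.003] -0.007
```

carry_out(
  motion=[
    [[0,0,0,0,0,0],[0,0,0,0,0,0],[0,0,0,0,0,0],[0,0,-0.1,0,0,0],[0,0,-0.25,0,0,0],[0,0,-0.33,0,0,0],[0,0,-0.33,0,0,0],[0,0,-0.33,0,0,0]],
  ],
  gripper=0.6,
)

```text
t: 22.35
eef_pos: [0.6427, -0.0085, 0.219]
tcp_rot: [0.323, 0.946, -0.001, -0.001]
force: [-0.4, 0.5, -0.6]
finger_gap: 0.0513
finger_force: 0.0
```

```bash
python3 m.py pics/w7.png; python3 o.py
python3 - <<'E'
import cv2
a=cv2.imread('pics/w7.png')[140:290,190:390]; cv2.imwrite('pics/w7c.png',cv2.resize(a,(800,600),interpolation=cv2.INTER_CUBIC))
E
```

```text
post_grip 0.7 [209.8 284. ] [ 0.6442 -0.0092  0.1   ]
pointer_tip 0.76 [224.  285.3] [ 0.6705 -0.0277  0.034 ]
mark 0.89 [226.7 281.8] [ 0.6706 -0.0321  0.034 ]
head 0.87 [ 78.2 283.1] [0.5645 0.0514 0.034 ]
stand 0.92 [ 75.1 281.5] [0.559  0.0537 0.    ]
top 378 ((0.6435604691505432, -0.007271003909409046), 0.0077558113262057304)
t 22.75 yaw 2.4839 pos [ 0.6431 -0.008   0.2195] F [-1.33  0.52  0.45] M [-0.044  0.015  0.041] gap 0.0511 q7 0.43 e7 -0.000
```

View pics/w7c.png

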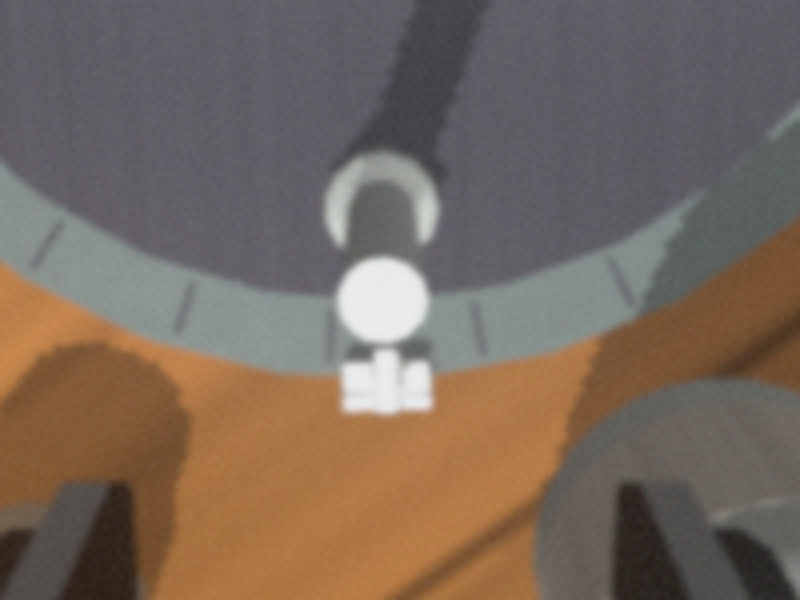

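The fin (386) and post (382) are now in line. Back to the knob, at its last yaw.

carry_out(
  motion=[
    [[0.1,0.03,0,0,0,0.11],[0.2,0.06,0,0,0,0.22],[0.32,0.1,0,0,0,0.33],[0.42,0.13,0,0,0,0.44],[0.493,0.1515,0,0,0,0.5416],[0.493,0.1515,0,0,0,0.5416],[0.493,0.1515,0,0,0,0.5416],[0.493,0.1515,0,0,0,0.5416]],
  ],
  gripper=0.7,
)

```text
t: 23.75
eef_pos: [0.525, 0.1592, 0.2198]
tcp_rot: [0.671, 0.741, -0.0, -0.0]
force: [1.2, 0.3, -0.5]
finger_gap: 0.0598
finger_force: 0.0
```

```bash
python3 o.py
python3 - <<'E'
from h import *
c=imaging.read_camera("wrist"); d=imaging.cut_out("wrist","knob_grip")
P=cloud(c,d[0]['pixels']); T=P[(P[:,2]>.12)&(P[:,2]<.135)]; r=cv2.minAreaRect(T[:,:2].astype('f4')*1000); print(r)
s=bot.observe(); print(s['t'],s['eef_pos'],world2tool(np.array([.5241,.1604,.1065])-s['eef_pos']))
E
```

```text
t 23.75 yaw 1.6699 pos [0.525  0.1592 0.2198] F [ 1.15  0.34 -0.47] M [-0.022 -0.038  0.048] gap 0.0598 q7 -0.60 e7 0.010
((523.7930908203125, 161.77169799804688), (13.987504005432129, 59.43360900878906), 6.129222393035889)
23.85 [0.52484641 0.15942044 0.21977751] [ 0.00259098 -0.00149001  0.28319473]
```

carry_out(
  motion=[
    [[0.002,-0.0015,0.1,0,0,0],[0.002,-0.0015,0.2,0,0,0],[0.002,-0.0015,0.27,0,0,0],[0.002,-0.0015,0.283,0,0,0],[0.002,-0.0015,0.283,0,0,0]],
  ],
)

```text
t: 24.48
eef_pos: [0.524, 0.1612, 0.1073]
tcp_rot: [0.671, 0.742, 0.0, -0.0]
force: [0.3, 0.5, -0.1]
finger_gap: 0.0595
finger_force: 0.0
```

carry_out(
  motion=[
    [[0,0,0,0,0,0],[0,0,0,0,0,0],[0,0,0,0,0,0],[0,0,0,0,0,0],[0,0,0,0,0,0],[0,0,0,0,0,0]],
  ],
  gripper=0,
  force=60,
)

```text
t: 25.22
eef_pos: [0.5239, 0.1612, 0.1078]
tcp_rot: [0.671, 0.742, 0.0, 0.001]
force: [-1.4, -0.5, 5.5]
finger_gap: 0.0127
finger_force: 60.1
```

```bash
python3 o.py
```

```text
t 25.23 yaw 1.6716 pos [0.5239 0.1612 0.1078] F [-1.35 -0.48  5.51] M [-0.185  0.406  0.131] gap 0.0127 q7 -0.72 e7 -0.095
```

carry_out(
  motion=[
    [[0,0,0,0,0,0.033],[0,0,0,0,0,0.067],[0,0,0,0,0,0.1],[0,0,0,0,0,0.1]],
  ],
)

```text
t: 25.72
eef_pos: [0.524, 0.1612, 0.1078]
tcp_rot: [0.725, 0.689, 0.0, 0.001]
force: [-1.8, -1.1, 6.1]
finger_gap: 0.0128
finger_force: 60.1
```

```bash
python3 o.py
```

```text
t 25.73 yaw 1.5206 pos [0.524  0.1612 0.1078] F [-1.84 -1.14  6.06] M [-0.212  0.255 -0.265] gap 0.0128 q7 -0.85 e7 0.174
```

carry_out(
  motion=[
    [[0,0,0,0,0,0.033],[0,0,0,0,0,0.067],[0,0,0,0,0,0.1],[0,0,0,0,0,0.1]],
  ],
)

```text
t: 26.22
eef_pos: [0.5242, 0.1612, 0.1079]
tcp_rot: [0.774, 0.633, 0.0, 0.001]
force: [-0.6, -1.0, 5.4]
finger_gap: 0.0129
finger_force: 60.1
```

```bash
python3 o.py
```

```text
t 26.23 yaw 1.3707 pos [0.5242 0.1612 0.1079] F [-0.6  -1.    5.43] M [-0.239  0.239 -0.263] gap 0.0129 q7 -0.97 e7 0.148
```

carry_out(
  motion=[
    [[0,0,0,0,0,0.033],[0,0,0,0,0,0.067],[0,0,0,0,0,0.1],[0,0,0,0,0,0.1]],
  ],
)

```text
t: 26.72
eef_pos: [0.5243, 0.1611, 0.1078]
tcp_rot: [0.819, 0.573, 0.001, 0.001]
force: [-1.3, -1.0, 6.3]
finger_gap: 0.0125
finger_force: 60.2
```

```bash
python3 o.py
```

```text
t 26.73 yaw 1.2209 pos [0.5243 0.1611 0.1078] F [-1.35 -0.99  6.33] M [-0.23   0.185 -0.247] gap 0.0125 q7 -1.10 e7 0.154
```

carry_out(
  motion=[
    [[0,0,0,0,0,0.033],[0,0,0,0,0,0.067],[0,0,0,0,0,0.1],[0,0,0,0,0,0.1]],
  ],
)

```text
t: 27.22
eef_pos: [0.5244, 0.1611, 0.1079]
tcp_rot: [0.86, 0.51, 0.001, 0.001]
force: [-1.7, -0.7, 6.9]
finger_gap: 0.0127
finger_force: 60.1
```

```bash
python3 o.py
```

```text
t 27.23 yaw 1.0709 pos [0.5244 0.1611 0.1079] F [-1.67 -0.69  6.94] M [-0.293  0.115 -0.225] gap 0.0127 q7 -1.23 e7 0.146
```

carry_out(
  motion=[
    [[0,0,0,0,0,0.033],[0,0,0,0,0,0.067],[0,0,0,0,0,0.1],[0,0,0,0,0,0.1]],
  ],
)

```text
t: 27.72
eef_pos: [0.5245, 0.161, 0.1078]
tcp_rot: [0.896, 0.444, 0.001, 0.001]
force: [-0.5, -1.9, 5.7]
finger_gap: 0.0123
finger_force: 60.1
```

```bash
python3 o.py
```

```text
t 27.73 yaw 0.9209 pos [0.5245 0.161  0.1078] F [-0.53 -1.94  5.68] M [-0.322  0.038 -0.254] gap 0.0123 q7 -1.36 e7 0.146
```

carry_out(
  motion=[
    [[0,0,0,0,0,0.033],[0,0,0,0,0,0.067],[0,0,0,0,0,0.1],[0,0,0,0,0,0.1]],
  ],
)

```text
t: 28.22
eef_pos: [0.5246, 0.1609, 0.1079]
tcp_rot: [0.927, 0.376, 0.001, 0.001]
force: [0.2, -1.8, 5.4]
finger_gap: 0.0126
finger_force: 60.1
```

```bash
python3 o.py
```

```text
t 28.23 yaw 0.7708 pos [0.5246 0.1609 0.1079] F [ 0.21 -1.8   5.45] M [-0.406 -0.01  -0.265] gap 0.0126 q7 -1.48 e7 0.134
```

carry_out(
  motion=[
    [[0,0,0,0,0,0.033],[0,0,0,0,0,0.067],[0,0,0,0,0,0.1],[0,0,0,0,0,0.1]],
  ],
)

```text
t: 28.72
eef_pos: [0.5247, 0.1609, 0.1078]
tcp_rot: [0.952, 0.306, 0.001, 0.0]
force: [0.8, -1.4, 6.0]
finger_gap: 0.0128
finger_force: 60.1
```

```bash
python3 o.py
```

```text
t 28.73 yaw 0.6211 pos [0.5247 0.1609 0.1078] F [ 0.82 -1.39  6.04] M [-0.397 -0.026 -0.183] gap 0.0128 q7 -1.61 e7 0.106
```

carry_out(
  motion=[
    [[0,0,0,0,0,0.033],[0,0,0,0,0,0.067],[0,0,0,0,0,0.1],[0,0,0,0,0,0.1]],
  ],
)

```text
t: 29.22
eef_pos: [0.5248, 0.1607, 0.1078]
tcp_rot: [0.972, 0.233, 0.001, 0.0]
force: [0.4, -2.3, 5.5]
finger_gap: 0.0127
finger_force: 60.1
```

```bash
python3 o.py
```

```text
t 29.23 yaw 0.4713 pos [0.5248 0.1607 0.1078] F [ 0.43 -2.26  5.54] M [-0.46  -0.052 -0.125] gap 0.0127 q7 -1.74 e7 0.062
```

carry_out(
  motion=[
    [[0,0,0,0,0,0.033],[0,0,0,0,0,0.067],[0,0,0,0,0,0.1],[0,0,0,0,0,0.1]],
  ],
)

```text
t: 29.72
eef_pos: [0.5248, 0.1606, 0.1078]
tcp_rot: [0.987, 0.16, 0.001, 0.0]
force: [0.3, -2.0, 5.4]
finger_gap: 0.0126
finger_force: 60.1
```

```bash
python3 o.py
```

```text
t 29.73 yaw 0.3213 pos [0.5248 0.1606 0.1078] F [ 0.26 -1.98  5.35] M [-0.537  0.003 -0.169] gap 0.0126 q7 -1.87 e7 0.017
```

Push-back is now about 0.13 N m, or 35–40 N. A further 0.07 rad puts it mid-range; then release and lift clear.

carry_out(
  motion=[
    [[0,0,0,0,0,0.025],[0,0,0,0,0,0.045],[0,0,0,0,0,0.045],[0,0,0,0,0,0.045]],
  ],
)

```text
t: 30.22
eef_pos: [0.5248, 0.1606, 0.1078]
tcp_rot: [0.992, 0.127, 0.001, 0.0]
force: [2.6, -3.3, 6.4]
finger_gap: 0.0126
finger_force: 60.1
```

```bash
python3 o.py
```

```text
t 30.23 yaw 0.2547 pos [0.5248 0.1606 0.1078] F [ 2.62 -3.29  6.38] M [-0.578 -0.052  0.097] gap 0.0126 q7 -1.93 e7 -0.115
```

carry_out(
  motion=[
    [[0,0,0,0,0,0],[0,0,0,0,0,0],[0,0,0,0,0,0],[0,0,0,0,0,0],[0,0,-0.1,0,0,0],[0,0,-0.23,0,0,0],[0,0,-0.35,0,0,0],[0,0,-0.35,0,0,0],[0,0,-0.35,0,0,0]],
  ],
  gripper=0.7,
)

```text
t: 31.35
eef_pos: [0.5232, 0.1609, 0.2464]
tcp_rot: [0.992, 0.127, -0.0, 0.0]
force: [-0.5, -0.4, -0.2]
finger_gap: 0.06
finger_force: 0.0
```

```bash
python3 m.py pics/w8.png; python3 o.py
python3 - <<'E'
from h import *
c=imaging.read_camera("wrist"); d=imaging.cut_out("wrist","knob_grip")
P=cloud(c,d[0]['pixels']); T=P[(P[:,2]>.12)&(P[:,2]<.135)]; print(cv2.minAreaRect(T[:,:2].astype('f4')*1000))
E
```

```text
knob_grip 0.87 [200.2 283. ] [0.5253 0.1617 0.115 ]
post_grip 0.73 [104.8 534.2] [ 0.6448 -0.0091  0.1   ]
pointer_tip 0.85 [ 82.8 515.4] [ 0.671  -0.0261  0.034 ]
mark 0.78 [ 85.4 512.3] [ 0.6681 -0.0243  0.034 ]
head 0.61 [168.9 386.9] [0.5636 0.064  0.034 ]
stand 0.66 [169.2 386.8] [0.5606 0.0531 0.    ]
top 463 ((0.5941698551177979, 0.05943244695663452), 0.09222675859928131)
t 31.75 yaw 0.2541 pos [0.5234 0.1612 0.2463] F [-0.13  0.67  0.07] M [-0.03  -0.006  0.015] gap 0.0597 q7 -1.83 e7 -0.000
((524.6646728515625, 160.66336059570312), (60.27496337890625, 13.369434356689453), 14.910318374633789)
```

View pics/w8.png

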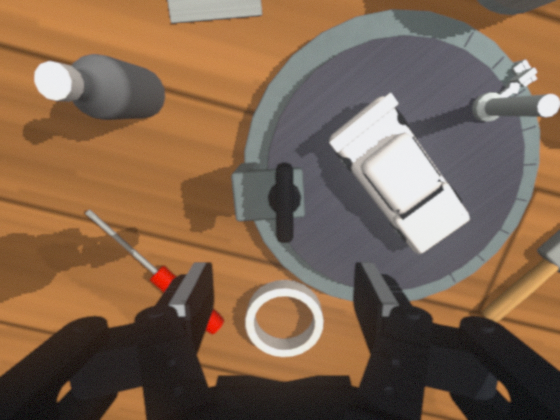

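The picture shows the knob at (285,200), still at the yaw I left it at (0.26 rad), and the pointer at (512,88) running straight into the clip at (523,76). The bystanders are undisturbed and the gripper is clear. Handing in.

```bash
python3 -c "
from plant import bot
print(bot.hand_in())"
```

```text
the job is handed in; nothing more can be done
None
```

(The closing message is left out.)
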